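Stack the spacer and top disc on the clutch drum in the assembly nest

ROBOT

A 6-joint arm with a two-finger parallel gripper is mounted at the origin on the work surface. World frame = base frame: x ahead of the robot, y to its left, z up, the work surface at z = 0. Lengths are in m, angles in rad, forces in N, time in s.
With the tool pointing down it reaches from about 0.25 to 0.8 m from the base axis. Payload 8.5 kg.
Tool frame: the origin (TCP) lies midway between the tips of the shut fingers; the grasp point (between the pads) lies 19 mm behind it; y points along the fingers, z is the direction in which the jaws open and shut, and the axes are right-handed (so a half turn about y gives the same grasp; the last joint's range is limited). The gripper opens to 85 mm and grips with 20 to 120 N. Pads are 22 mm wide; open, the fingers measure 114 mm over their backs; the gripper's body (76 mm by 85 mm) begins 54 mm behind the grasp point. The pads swing forward as they close: fully open they stand 13 mm farther back than shut.
Start: joints at [-1.321, 0.238, -0.013, 1.319, 0, 1.571], TCP at [0.13, -0.509, 0.231] pointing down, gripper open.
Joint ranges: [-2.66, 2.66], [-1.03, 1.9], [-1.14, 1.46], [-1.82, 2.27], [-1.45, 1.34], [-3.14, 3.14]. Speed limits (rad/s): [2.22, 2.22, 2.79, 3.14, 3.14, 3.14].

INTERFACE

Orientations are given as a 3x3 rotation matrix whose columns are the frame's x, y, z axes.
In Python, from plant import read_state, snapshot, camera_params, finish_job, trace, pinpoint gives the robot as it stands. The module is installed in compiled form; this text tells all that it offers.
- The arm moves only by the shell command python3 -m handwheel 'ROWS' [FORCE]. ROWS is JSON, a list of rows, each a list of 7 numbers: the closure in counts, from 0 (fully open) to 255 (shut), then the shift along the tool's x, y, z in m, then the turn, a rotation vector about the tool's x, y, z in rad. A call has 1 to 12 rows; each row is the pose to reach, as a shift and turn from the pose commanded when the call began, along the tool's axes at that moment; what a row does not reach only later rows make up. A row lasts 1/12 s, in which the tool goes at most 41.7 mm and 7.16 degrees, less where a joint would pass 70% of its speed; a pose out of reach is approached as far as the arm can. A call with a gripper value outside its range is refused whole. The fingers move at their own pace and stop on an object; FORCE is the grip in N (left out, the last holds). Time passes only in rows, so rows that repeat a pose let the fingers close. It gives the time, the measured TCP pose, the force and the opening at its end, in the units of the state.
- read_state(): the state, without advancing time (a new reading comes with each control period).
- snapshot(name): name is "scene" or "side" or "wrist"; returns (picture, depth): 400x640x3 uint8, red, green, blue; 400x640 float32, m along the optical axis (not along the pixel's ray), 0 where there is no reading.
- camera_params(name): a dict with "mtx" (3x3 intrinsics, pixels), "T" (4x4, takes a point from camera to world coordinates); the wrist camera has in their place "T_tool_cam" (4x4, takes a point from camera to tool coordinates, whose origin is the TCP and whose axes are the tool frame's). Camera axes: x right, y down, z forward; pixel columns grow to the right and rows downward; lengths in m; the calibration is good to about 2 mm. The wrist camera is an equidistant fisheye: a pixel r from the principal point sees the ray r / f radians off the axis. A picture is of the moment at which its call begins: read the wrist's pose just before it. camera_params takes no time and is no camera call.
- finish_job(): hands the job in, once; it reports no verdict.
Trained networks look in the newest picture that a camera, given by its name, has taken for a name from the list of things; names that differ only in an ending like _2 or _b are one class to them, and where a whole thing is asked for, a point or a joint stands for the part that bears it (a point fixed in the world has none). Each returns a list of dicts, best first, with "confidence" (0 to 1); they miss things now and then, are a little off and sometimes report something else, mostly with a low value. They report only what shows in the picture. A call takes as long as a camera call. They do not tell look-alikes from the thing itself.
- trace(camera, label): "mask" (400x640 bool, what is visible of it) and "rect" ([left, top, width, height] as shares, 0 to 1, of the picture: columns of its width, rows of its height, round what is visible of it).
- pinpoint(camera, label): "position" ([column, row] as shares, 0 to 1, of the picture: columns of its width, rows of its height: a listed point, or the origin of a listed thing).
The state is a dict: "clock": time; "qpos": joint angles; "joint_velocities": joint speeds; "joint_torque": joint torques, N m; "eef_pos": TCP position; "orientation": TCP orientation; "ft_force": force on the tool from outside, world axes, zero at the start; "wrist_torque": the same for the moment, N m; "finger_gap": finger opening in m.
Only numpy, scipy, OpenCV 4.12 (cv2) and the standard library are available. Lean on these libraries where they do the work, as an engineer would, in place of code of your own. Each camera call takes 0.05 s, during which the arm holds its last target.

TASK

The dark drum body already lies in the round aluminium assembly nest. Set the orange-tan-flanged spacer with the steel neck on it, neck up, let it settle, and then set the bright disc with the black hub on top of the spacer, hub up, so that both lie flat and centred in the nest. Set them down rather than drop them; the taller blue-flanged spacer and the dark disc with a red hub belong to another job.

Things in the scene. Friction and masses are not known exactly. Their poses are not given: they have to be found in the camera images.
- nest: Assembly nest: a round open-topped aluminium cup bolted to the bench with four dark steel feet on the diagonals (12 mm high, reaching 99 mm from the axis). Outer diameter 144 mm, 82 mm high, wall 10 mm, bore 124 mm, floor 10 mm thick. Origin: centre of its underside, z up along the bore.
- drum: Drum body, a flat dark steel disc with a paler steel face and dark centre spot on top, diameter 100 mm, 24 mm thick, about 0.8 kg, loose, lying flat in the nest on its floor from the start, up to about 6 mm off the nest's axis; its flat top lies 34 mm above the bench. Origin: centre of its underside; z is its axis, up.
- spacer: Spacer: orange-tan flange of diameter 96 mm, 8 mm thick, with a round bright steel neck on top of diameter 44 mm, 34 mm tall (42 mm overall), about 0.35 kg; stands neck up on the bench. Origin: centre of its underside; z up along its axis. Grip it by the neck. Seated on the drum body its underside is 34 mm and its flat neck top 76 mm above the bench, below the nest's rim.
- disc: Top disc: bright aluminium disc of diameter 96 mm, 10 mm thick, with a round black hub on top of diameter 36 mm, 30 mm tall (40 mm overall), about 0.4 kg; stands hub up on the bench. Origin: centre of its underside; z up along its axis. Grip it by the hub. Seated on the spacer's neck its underside is 76 mm above the bench, 6 mm below the rim.
There are look-alikes about, which are no part of the job. Of the things like the spacer, leave any that is pink or purple; of the rest the larger one is meant.

How it is judged:
On the way:
1. the spacer lies flat and centred on the drum body in the nest, let go, before the disc goes on (z of spacer in the frame of nest between 0.029 and 0.039 m and horizontal distance between spacer and nest below 0.013 m and angle between spacer's own z axis and vertical below 0.17 rad and linear speed of spacer below 0.03 m/s and contact force between the fingers and spacer below 0.2 N and horizontal distance between disc and nest above 0.06 m), for 0.2 s.
At the end, for the whole second after the job is handed in: The drum body lies on the nest's floor, the spacer on the drum body and the disc on the spacer's neck: each within 5 mm of its seated height, within 13 mm of the nest's axis, upright within 10 degrees and at rest (z of drum in the frame of nest between 0.005 and 0.015 m and horizontal distance between each of drum, spacer, disc and nest below 0.013 m and angle between each of drum, spacer, disc's own z axis and vertical below 0.17 rad and linear speed of each of drum, spacer, disc below 0.03 m/s and z of spacer in the frame of nest between 0.029 and 0.039 m and z of disc in the frame of nest between 0.071 and 0.081 m); the robot touches nothing.
It fails at once if the spacer is dropped (falls freely faster than 0.65 m/s, about 20 mm) (linear speed of spacer above 0.65 m/s and contact force between the fingers and spacer below 0.1 N).
It fails at once if the disc is dropped (falls freely faster than 0.65 m/s, about 20 mm) (linear speed of disc above 0.65 m/s and contact force between the fingers and disc below 0.1 N).
It also fails if it takes over 54 s, if anything falls off the work surface, if the arm or the gripper's body presses on something with over 40 N, if the wrist force passes 120 N, or if a joint passes its speed limit or range.

## Working session

There is one attempt and no reset: what is moved stays moved. The work goes in short steps, Python scripts to look and compute and a shell command to move; the robot and the scene stay as the last step left them, time stands still between calls to the robot, and variables do not carry over. Pictures are saved under pics/ and viewed, and the job is handed in when it is done.

```bash
mkdir -p pics; python3 - <<'E'
from plant import *
import cv2,numpy as np
s=read_state();print({k:np.round(v,3).tolist() for k,v in s.items()})
for n in ["scene","side"]:
    p,d=snapshot(n);cv2.imwrite(f"pics/{n}0.png",p[:,:,::-1]);np.save(f"{n}0_d.npy",d)
    c=camera_params(n);print(n,c)
print(camera_params("wrist"))
E
```

```text
{'clock': 0.0, 'qpos': [-1.321, 0.239, -0.014, 1.319, 0.0, 1.571], 'joint_velocities': [-0.001, -0.0, -0.0, 0.0, -0.0, 0.001], 'joint_torque': [-0.0, -53.878, 34.644, 0.018, -0.0, -0.0], 'eef_pos': [0.13, -0.508, 0.231], 'orientation': [[-0.969, -0.0, 0.247], [-0.247, 0.001, -0.969], [-0.0, -1.0, -0.001]], 'ft_force': [0.431, 0.334, -0.024], 'wrist_torque': [0.02, -0.004, -0.039], 'finger_gap': 0.085}
scene {'mtx': array([[366.04412939,   0.        , 316.57917477],
       [  0.        , 366.04412939, 200.07001678],
       [  0.        ,   0.        ,   1.        ]]), 'T': array([[ 0.46582394,  0.62994524, -0.62143145,  1.05540823],
       [ 0.88483281, -0.33865553,  0.31997394, -0.24507283],
       [-0.00888513, -0.69891446, -0.71515008,  0.72484607],
       [ 0.        ,  0.        ,  0.        ,  1.        ]])}
side {'mtx': array([[473.21487801,   0.        , 321.42418408],
       [  0.        , 473.21487801, 209.64156355],
       [  0.        ,   0.        ,   1.        ]]), 'T': array([[-0.73443045, -0.45584362,  0.50281061, -0.11590472],
       [-0.67865381,  0.50024738, -0.53775604,  0.71458651],
       [-0.00639703, -0.73617875, -0.67675692,  0.81770819],
       [ 0.        ,  0.        ,  0.        ,  1.        ]])}
{'mtx': array([[309.70691629,   0.        , 317.17054579],
       [  0.        , 309.70691629, 198.9213873 ],
       [  0.        ,   0.        ,   1.        ]]), 'T_tool_cam': array([[-1.46857706e-04,  9.59049705e-01,  2.83237783e-01,
        -7.27445614e-02],
       [ 3.56297796e-05, -2.83237781e-01,  9.59049716e-01,
        -1.41859299e-01],
       [ 9.99999989e-01,  1.50935541e-04,  7.42492114e-06,
         1.42648435e-03],
       [ 0.00000000e+00,  0.00000000e+00,  0.00000000e+00,
         1.00000000e+00]])}
```

View pics/scene0.png

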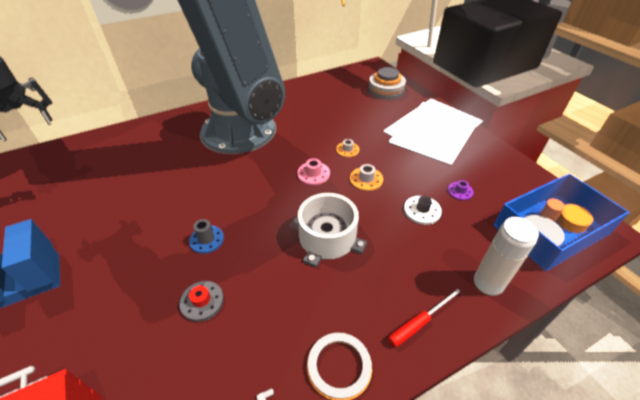

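View pics/side0.png

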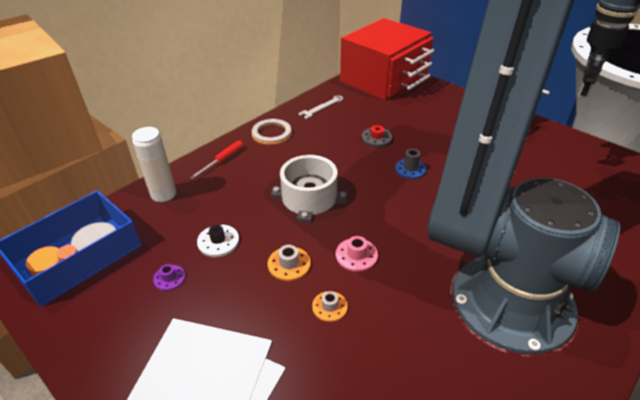

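Candidates for the spacer in the scene view:
- large orange at (367,176)
- small orange at (347,147)
- pink at (313,171)
- purple at (461,189)
- blue at (205,236)

The large orange one is the spacer. It shows at (289,262) in the side view. The disc is the bright one with a black hub at scene (422,209) and side (218,239), not the dark one with a red hub at (200,299). The nest is at scene (328,226).

```bash
cat > h.py <<'E'
from plant import *
import cv2,numpy as np
def ray(c,uv):
    K=c["mtx"];T=c["T"];d=T[:3,:3]@np.array([(uv[0]-K[0,2])/K[0,0],(uv[1]-K[1,2])/K[1,1],1.]);return T[:3,3],d
def onz(c,uv,z):
    o,d=ray(c,uv);return o+d*(z-o[2])/d[2]
def proj(c,P):
    T=c["T"];q=(np.asarray(P)-T[:3,3])@T[:3,:3];q=q/q[...,2:];return q@c["mtx"].T
def cloud(c,d):
    K=c["mtx"];v,u=np.mgrid[:400,:640];P=np.stack([(u-K[0,2])/K[0,0]*d,(v-K[1,2])/K[1,1]*d,d],-1)
    return P@c["T"][:3,:3].T+c["T"][:3,3]
E
python3 - <<'E'
from h import *
for n in ["scene","side"]:
    p,d=snapshot(n);c=camera_params(n);W=cloud(c,d)
    for l in ["spacer","disc","nest","drum"]:
        for r in pinpoint(n,l)[:6]:
            uv=np.array(r["position"])*[640,400]
            z=dict(spacer=0,disc=0,nest=0,drum=.01)[l]
            print(n,l,"pin",np.round(uv,1),round(r["confidence"],2),np.round(onz(c,uv,z),4)[:2])
        for r in trace(n,l)[:6]:
            m=r["mask"]&(d>0);P=W[m];
            zt=np.percentile(P[:,2],97);
            top=P[P[:,2]>zt-.006]
            print(n,l,"trc",np.round(np.array(r["rect"])*[640,400,640,400]),round(r["confidence"],2),m.sum(),"zpct",np.round(np.percentile(P[:,2],[5,50,97]),3),"topcen",np.round(top.mean(0),4),"ext",np.round(np.percentile(P,98,0)-np.percentile(P,2,0),3)[:2])
p,d=snapshot("side");cv2.imwrite("pics/crop.png",cv2.resize(p[200:340,140:400,::-1],None,fx=3,fy=3))
E
```

```text
scene spacer pin [457.8 190.7] 0.82 [0.5817 0.4481]
scene spacer pin [367.4 181.3] 0.79 [0.4281 0.2451]
scene spacer pin [347.4 150. ] 0.73 [0.2744 0.27  ]
scene spacer pin [313.8 174.8] 0.71 [0.3288 0.1208]
scene spacer trc [295. 158.  37.  29.] 0.85 662 zpct [-0.     0.007  0.042] topcen [0.3266 0.1199 0.0404] ext [0.088 0.088]
scene spacer trc [444. 181.  29.  21.] 0.61 367 zpct [0.    0.005 0.03 ] topcen [0.5875 0.4497 0.0278] ext [0.063 0.061]
scene spacer trc [336. 140.  24.  17.] 0.56 336 zpct [-0.002  0.005  0.031] topcen [0.276  0.2674 0.0295] ext [0.068 0.069]
scene disc pin [419.2 210.5] 0.64 [0.5906 0.3037]
scene disc trc [403. 198.  41.  25.] 0.64 832 zpct [0.003 0.009 0.04 ] topcen [0.5957 0.3074 0.0382] ext [0.089 0.088]
scene nest pin [322.8 239.2] 0.79 [0.5543 0.0291]
scene nest trc [289. 198.  79.  63.] 0.81 2946 zpct [0.008 0.048 0.082] topcen [0.555  0.0406 0.08  ] ext [0.141 0.137]
scene drum pin [325.8 232.5] 0.74 [0.5461 0.0421]
scene drum trc [307. 216.  41.  19.] 0.98 643 zpct [0.031 0.033 0.035] topcen [0.5395 0.0483 0.033 ] ext [0.07  0.079]
scene drum trc 
[... 759 characters left out ...]
2509 0.0429] ext [0.088 0.087]
side disc pin [217.8 240. ] 0.8 [0.602  0.3105]
side disc trc [194. 224.  46.  33.] 0.66 1057 zpct [0.004 0.011 0.042] topcen [0.5948 0.3148 0.0409] ext [0.088 0.088]
side nest pin [309.5 196.2] 0.88 [0.5504 0.0475]
side nest trc [272. 155.  74.  66.] 0.85 2875 zpct [0.009 0.049 0.084] topcen [0.5466 0.0523 0.082 ] ext [0.143 0.14 ]
side drum pin [310.9 192.7] 0.81 [0.5492 0.043 ]
side drum pin [309.7 195.7] 0.29 [0.5433 0.0539]
side drum trc [294. 176.  35.   9.] 0.75 313 zpct [0.033 0.035 0.038] topcen [0.5645 0.0324 0.0353] ext [0.061 0.065]
side drum trc [266. 245.  44.  39.] 0.58 1153 zpct [0.006 0.01  0.045] topcen [0.4194 0.2514 0.0429] ext [0.087 0.087]
```

View pics/crop.png

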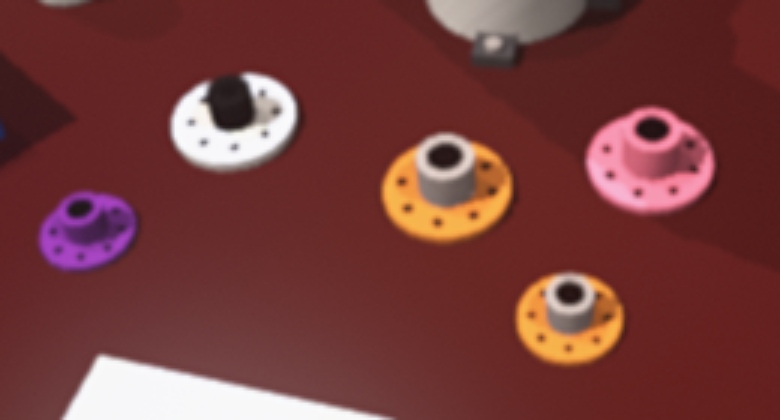

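The crop shows the large orange flange with the bright steel neck at side (289,262), the small one at (330,305), and the disc at (218,239). Next I'll fit the circles more carefully.

```bash
cat >> h.py <<'E'
from scipy.optimize import least_squares
def circ(P,r):
    x0=np.append(P.mean(0),r)
    return least_squares(lambda x:np.hypot(P[:,0]-x[0],P[:,1]-x[1])-x[2],x0,loss="soft_l1",f_scale=.002).x
def fits(n,d=None,p=None):
    c=camera_params(n)
    if d is None:p,d=snapshot(n)
    W=cloud(c,d).reshape(-1,3);out={}
    for l,(x,y),z0,z1,R in [("nest",(.551,.046),.072,.09,.09),("spnk",(.421,.2475),.037,.05,.035),("spfl",(.421,.2475),.005,.016,.06),("hub",(.596,.311),.034,.048,.035),("dsk",(.596,.311),.006,.018,.06)]:
        m=(W[:,2]>z0)&(W[:,2]<z1)&(np.hypot(W[:,0]-x,W[:,1]-y)<R)&(d.ravel()>0)
        Q=W[m,:2]
        if len(Q)<8: print(n,l,len(Q));continue
        h=cv2.minEnclosingCircle(cv2.convexHull(Q.astype(np.float32)))
        print(n,l,len(Q),"z",np.median(W[m,2]).round(4),"mean",Q.mean(0).round(4),"encl",np.round(h[0],4),round(h[1],4))
        if l=="nest":print("   fit",circ(Q,.067).round(4))
E
python3 - <<'E'
from h import *
for n in ["scene","side"]: fits(n,np.load(n+"0_d.npy"))
R=np.array(read_state()["orientation"]);p=read_state()["eef_pos"]
print("tool delta 1",R.T@(np.array([.33,-.1,.231])-p))
E
```

```text
scene nest 775 z 0.0799 mean [0.5549 0.041 ] encl [0.5495 0.044 ] 0.0725
   fit [0.5516 0.0428 0.0666]
scene spnk 131 z 0.0402 mean [0.4213 0.2439] encl [0.4207 0.2438] 0.0223
scene spfl 334 z 0.0068 mean [0.4292 0.2385] encl [0.4209 0.2438] 0.0485
scene hub 118 z 0.0384 mean [0.5952 0.3079] encl [0.5945 0.3088] 0.0196
scene dsk 561 z 0.0084 mean [0.6008 0.3019] encl [0.5949 0.309 ] 0.049
side nest 737 z 0.0812 mean [0.5468 0.0523] encl [0.5525 0.0481] 0.0759
   fit [0.5484 0.0511 0.0669]
side spnk 252 z 0.043 mean [0.4197 0.2512] encl [0.4215 0.2507] 0.0235
side spfl 745 z 0.0089 mean [0.4128 0.2575] encl [0.4158 0.245 ] 0.0545
side hub 159 z 0.0406 mean [0.5942 0.3151] encl [0.5959 0.3138] 0.0212
side dsk 743 z 0.0111 mean [0.5875 0.3186] encl [0.5966 0.3131] 0.0502
tool delta 1 [-2.95057340e-01  3.16528526e-04 -3.46456095e-01]
```

```bash
python3 -m handwheel '[[0,-0.03,0,-0.03,0,-0.12,0],[0,-0.055,0,-0.06,0,-0.24,0],[0,-0.08,0,-0.09,0,-0.36,0],[0,-0.11,0,-0.125,0,-0.48,0],[0,-0.135,0,-0.155,0,-0.6,0],[0,-0.16,0,-0.185,0,-0.72,0],[0,-0.19,0,-0.22,0,-0.84,0],[0,-0.215,0,-0.25,0,-0.96,0],[0,-0.24,0,-0.285,0,-1.08,0],[0,-0.27,0,-0.315,0,-1.2,0],[0,-0.295,0,-0.345,0,-1.321,0],[0,-0.295,0,-0.345,0,-1.321,0]]' 60
```

```text
clock: 2.05
eef_pos: [0.3328, -0.0956, 0.2316]
orientation: [[0.016, 0.002, 1.0], [-1.0, 0.002, 0.016], [-0.002, -1.0, 0.002]]
ft_force: [-1.0, -0.7, -0.3]
finger_gap: 0.0853
```

```bash
python3 -m handwheel '[[0,-0.035,0,0.01,0,0,0],[0,-0.07,0.005,0.02,0,0,0],[0,-0.105,0.01,0.03,0,0,0],[0,-0.14,0.02,0.04,0,0,0],[0,-0.175,0.03,0.05,0,0,0],[0,-0.21,0.04,0.06,0,0,0],[0,-0.245,0.05,0.07,0,0,0],[0,-0.28,0.06,0.08,0,0,0],[0,-0.31,0.07,0.085,0,0,0],[0,-0.335,0.07,0.092,0,0,0],[0,-0.341,0.07,0.093,0,0,0],[0,-0.341,0.07,0.093,0,0,0]]'
python3 - <<'E'
from h import *
s=read_state();p,d=snapshot("wrist");cv2.imwrite("pics/w1.png",p[:,:,::-1]);np.save("w1d.npy",d);print(np.round(s["eef_pos"],4),np.round(s["qpos"],3))
E
```

```text
clock: 3.05
eef_pos: [0.4235, 0.241, 0.1609]
orientation: [[0.002, -0.0, 1.0], [-1.0, -0.0, 0.002], [0.0, -1.0, -0.0]]
ft_force: [-0.3, -0.8, 0.5]
finger_gap: 0.0855
[0.4235 0.241  0.1609] [ 0.517  0.21  -0.236  1.125  0.     2.086]
```

View pics/w1.png

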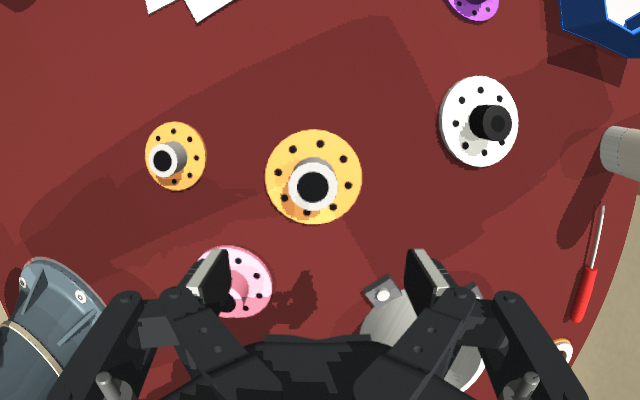

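The wrist view shows the orange spacer with its neck top at about (313,185) and its flange centred near (314,177). The disc hub is at (492,124). Localising both from this view.

```bash
cat >> h.py <<'E'
def wray(uv,s):
    c=camera_params("wrist");K=c["mtx"];a=np.array([(uv[0]-K[0,2])/K[0,0],(uv[1]-K[1,2])/K[1,1]]);t=np.linalg.norm(a)
    v=np.append(a/max(t,1e-9)*np.sin(t),np.cos(t));T=c["T_tool_cam"];R=np.array(s["orientation"])
    return R@T[:3,3]+s["eef_pos"],R@T[:3,:3]@v
def wonz(uv,s,z):
    o,d=wray(uv,s);return o+d*(z-o[2])/d[2]
E
python3 - <<'E'
from h import *
s=read_state()
for uv,z in [((313,186),.042),((314,177),.008),((313,185),.042),((479,121),.01),((497,123.5),.04)]: print(uv,wonz(uv,s,z).round(4))
p=cv2.imread("pics/w1.png");hsv=cv2.cvtColor(p,cv2.COLOR_BGR2HSV)
m=((hsv[...,0]>12)&(hsv[...,0]<28)&(hsv[...,1]>100)&(hsv[...,2]>150)).astype(np.uint8);m[:, :250]=0;m[:,380:]=0
ct=max(cv2.findContours(m,0,2)[0],key=cv2.contourArea)[:,0]
P=np.array([wonz(q,s,.008)[:2] for q in ct]);print(cv2.minEnclosingCircle(P.astype(np.float32)),circ(P,.048))
E
```

```text
(313, 186) [0.4205 0.2452 0.042 ]
(314, 177) [0.421  0.2457 0.008 ]
(313, 185) [0.4205 0.2461 0.042 ]
(479, 121) [0.5903 0.3078 0.01  ]
(497, 123.5) [0.594  0.3075 0.04  ]
((0.4197871685028076, 0.244656503200531), 0.04833964258432388) [0.41996523 0.24460976 0.04735664]
```

```bash
python3 -m handwheel '[[0,-0.005,0.02,-0.003,0,0,0],[0,-0.005,0.05,-0.003,0,0,0],[0,-0.005,0.08,-0.003,0,0,0],[0,-0.005,0.11,-0.003,0,0,0],[0,-0.005,0.13,-0.003,0,0,0],[0,-0.005,0.145,-0.003,0,0,0],[0,-0.005,0.152,-0.003,0,0,0],[0,-0.005,0.152,-0.003,0,0,0],[0,-0.005,0.152,-0.003,0,0,0]]' 60
python3 -m handwheel '[[255,0,0,0,0,0,0],[255,0,0,0,0,0,0],[255,0,0,0,0,0,0],[255,0,0,0,0,0,0],[255,0,0,0,0,0,0],[255,0,0,0,0,0,0],[255,0,0,0,0,0,0],[255,0,0,0,0,0,0]]' 60
python3 - <<'E'
from h import *
p,d=snapshot("side");cv2.imwrite("pics/s2.png",cv2.resize(p[150:350,180:440,::-1],None,fx=3,fy=3))
p,d=snapshot("wrist");cv2.imwrite("pics/w2.png",p[:,:,::-1])
E
```

```text
clock: 3.85
eef_pos: [0.4206, 0.2439, 0.01]
orientation: [[-0.001, 0.0, 1.0], [-1.0, 0.0, -0.001], [-0.0, -1.0, 0.0]]
ft_force: [0.0, 0.3, 0.5]
finger_gap: 0.0853
clock: 4.52
eef_pos: [0.4206, 0.2448, 0.0104]
orientation: [[0.0, 0.001, 1.0], [-1.0, 0.001, 0.0], [-0.001, -1.0, 0.001]]
ft_force: [-2.2, -2.6, 10.4]
finger_gap: 0.0428
```

View pics/s2.png

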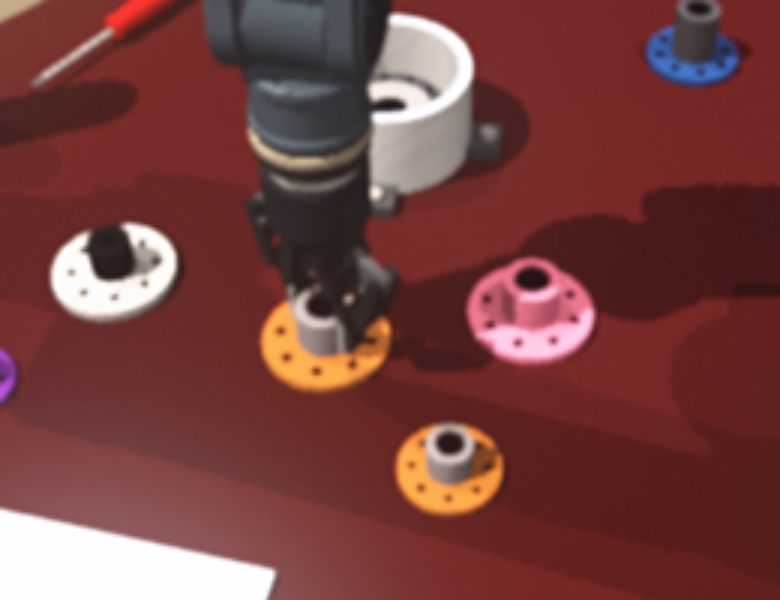

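View pics/w2.png

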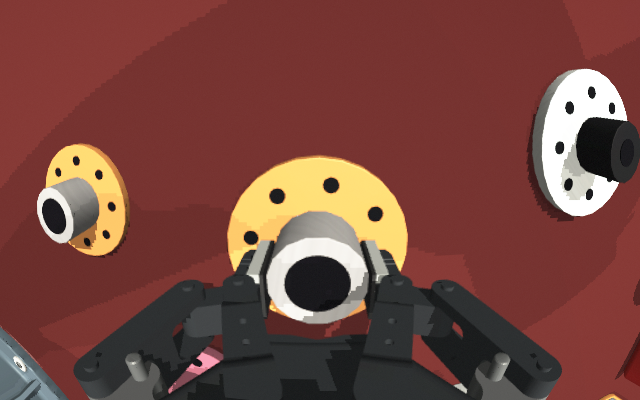

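Gripped: the gap is 43 mm and the neck sits between the pads at wrist (318,280). Next I lift and carry it over the nest.

```bash
python3 -m handwheel '[[255,0,-0.015,0,0,0,0],[255,0,-0.04,0,0,0,0],[255,0,-0.07,0,0,0,0],[255,0.01,-0.1,0.007,0,0,0],[255,0.03,-0.125,0.02,0,0,0],[255,0.057,-0.14,0.038,0,0,0],[255,0.085,-0.15,0.056,0,0,0],[255,0.115,-0.15,0.075,0,0,0],[255,0.145,-0.15,0.095,0,0,0],[255,0.172,-0.15,0.113,0,0,0],[255,0.19,-0.15,0.125,0,0,0],[255,0.198,-0.15,0.13,0,0,0]]' 80
python3 -m handwheel '[[255,0,0,0,0,0,0],[255,0,0,0,0,0,0],[255,0,0,0,0,0,0]]'
python3 - <<'E'
from h import *
s=read_state();print(np.round(s["eef_pos"],4))
for n in ["side","wrist","scene"]:
    p,d=snapshot(n);cv2.imwrite(f"pics/{n}3.png",p[:,:,::-1] if n=="wrist" else cv2.resize(p[80:300,200:440,::-1],None,fx=2.5,fy=2.5))
E
```

```text
clock: 5.62
eef_pos: [0.5516, 0.044, 0.1591]
orientation: [[-0.002, 0.0, 1.0], [-1.0, -0.001, -0.002], [0.001, -1.0, 0.0]]
ft_force: [0.1, 0.8, -3.7]
finger_gap: 0.0423
clock: 5.87
eef_pos: [0.5495, 0.0473, 0.1591]
orientation: [[0.001, -0.001, 1.0], [-1.0, 0.0, 0.001], [-0.0, -1.0, -0.001]]
ft_force: [0.2, -0.3, -3.5]
finger_gap: 0.0424
[0.5495 0.0473 0.1591]
```

View pics/side3.png

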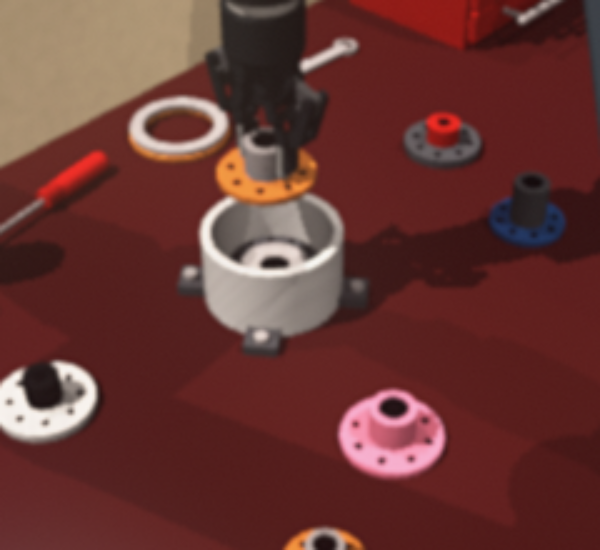

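View pics/wrist3.png

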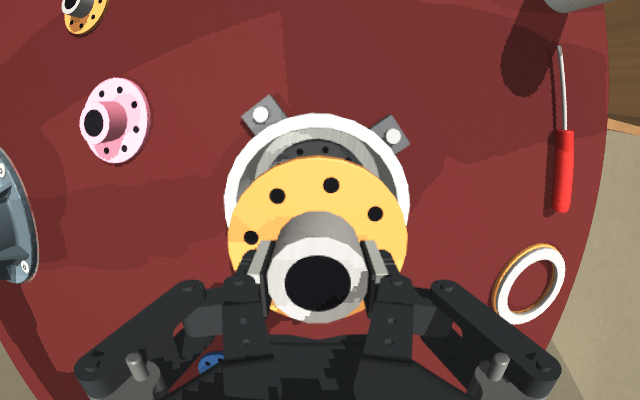

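View pics/scene3.png

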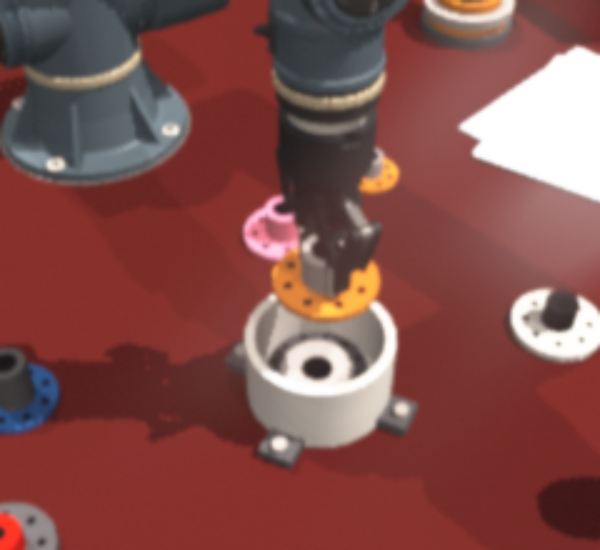

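```bash
python3 - <<'E'
from h import *
s=read_state()
p=cv2.imread("pics/wrist3.png");hsv=cv2.cvtColor(p,cv2.COLOR_BGR2HSV)
m=((hsv[...,0]>12)&(hsv[...,0]<28)&(hsv[...,1]>90)&(hsv[...,2]>150)).astype(np.uint8)
ct=max(cv2.findContours(m,0,1)[0],key=cv2.contourArea)[:,0];ct=ct[ct[:,1]<236]
h=cv2.convexHull(ct)[:,0]
e=[q for q in ct if cv2.pointPolygonTest(h.reshape(-1,1,2),(float(q[0]),float(q[1])),True)<1.5 and q[1]<232]
P=np.array([wonz(q,s,.157)[:2] for q in e]);print("flange",len(P),circ(P,.048).round(4))
m=((hsv[...,1]<45)&(hsv[...,2]>170)).astype(np.uint8);m[:105]=0;m[230:]=0;m[:,:215]=0;m[:,415:]=0
# outermost rim pixels per column (top) and row
pts=[]
for c in range(285,350): 
    r=np.flatnonzero(m[:,c]); pts.append((c,r[0]))
for r in range(165,215):
    q=np.flatnonzero(m[r]); pts+= [(q[0],r),(q[-1],r)]
P=np.array([wonz(q,s,.082)[:2] for q in pts]);print("rim",circ(P,.072).round(4))
E
```

```text
flange 230 [0.5508 0.0507 0.0462]
rim [0.5502 0.0454 0.0706]
```

Wrist fits put the spacer about 3–5 mm off the rim centre, towards +y. I'll shift by −3 mm in y and descend to just above seating.

```bash
python3 -m handwheel '[[255,0.003,0.01,0.001,0,0,0],[255,0.003,0.03,0.001,0,0,0],[255,0.003,0.05,0.001,0,0,0],[255,0.003,0.065,0.001,0,0,0],[255,0.003,0.08,0.001,0,0,0],[255,0.003,0.092,0.001,0,0,0],[255,0.003,0.1,0.001,0,0,0],[255,0.003,0.106,0.001,0,0,0],[255,0.003,0.11,0.001,0,0,0],[255,0.003,0.11,0.001,0,0,0],[255,0.003,0.11,0.001,0,0,0]]'
python3 -m handwheel '[[255,0,0.002,0,0,0,0],[255,0,0.004,0,0,0,0],[255,0,0.005,0,0,0,0],[255,0,0.005,0,0,0,0],[255,0,0.005,0,0,0,0]]'
```

```text
clock: 6.93
eef_pos: [0.5515, 0.0436, 0.0496]
orientation: [[0.0, 0.0, 1.0], [-1.0, 0.0, 0.0], [-0.0, -1.0, 0.0]]
ft_force: [-1.3, 0.0, -3.3]
finger_gap: 0.0424
clock: 7.35
eef_pos: [0.5515, 0.0436, 0.0446]
orientation: [[-0.0, 0.001, 1.0], [-1.0, 0.0, -0.0], [-0.0, -1.0, 0.001]]
ft_force: [-0.8, 0.1, -1.9]
finger_gap: 0.0422
```

```bash
python3 -m handwheel '[[255,0,0.001,0,0,0,0],[255,0,0.001,0,0,0,0],[255,0,0.001,0,0,0,0]]'
python3 -m handwheel '[[110,0,0.001,0,0,0,0],[75,0,0,0,0,0,0],[75,0,0,0,0,0,0],[75,0,0,0,0,0,0],[75,0,0,0,0,0,0]]'
python3 - <<'E'
from h import *
for n in ["side","wrist"]:
    p,d=snapshot(n);cv2.imwrite(f"pics/{n}4.png",p[:,:,::-1] if n=="wrist" else cv2.resize(p[80:300,200:440,::-1],None,fx=2.5,fy=2.5))
E
```

```text
clock: 7.6
eef_pos: [0.5515, 0.0436, 0.0445]
orientation: [[-0.0, 0.001, 1.0], [-1.0, 0.0, -0.0], [-0.0, -1.0, 0.001]]
ft_force: [-4.7, -0.9, 10.0]
finger_gap: 0.042
clock: 8.02
eef_pos: [0.5514, 0.0436, 0.0433]
orientation: [[0.0, 0.0, 1.0], [-1.0, 0.0, 0.0], [-0.0, -1.0, 0.0]]
ft_force: [-0.4, -0.7, -0.4]
finger_gap: 0.0605
```

View pics/side4.png

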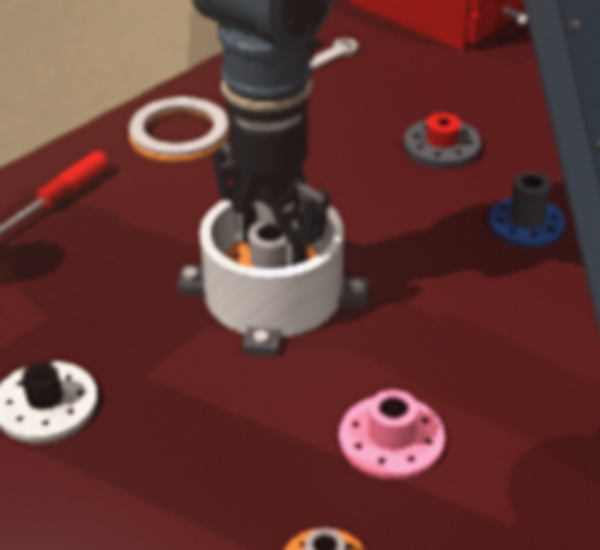

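View pics/wrist4.png

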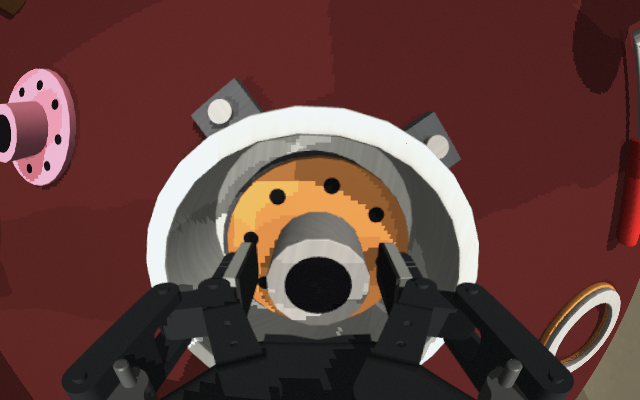

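Released and seated. I'll lift straight up and check the centring.

```bash
python3 -m handwheel '[[75,0,-0.01,0,0,0,0],[75,0,-0.03,0,0,0,0],[75,0,-0.06,0,0,0,0],[0,0,-0.09,0,0,0,0],[0,0,-0.12,0,0,0,0],[0,-0.04,-0.15,0,0,0,0],[0,-0.07,-0.16,0,0,0,0],[0,-0.07,-0.16,0,0,0,0],[0,-0.07,-0.16,0,0,0,0]]'
python3 - <<'E'
from h import *
s=read_state();print(np.round(s["eef_pos"],4))
p,d=snapshot("wrist");cv2.imwrite("pics/w5.png",p[:,:,::-1]);np.save("w5d.npy",d)
import json;json.dump({k:np.array(v).tolist() for k,v in s.items()},open("s5.json","w"))
for n in ["scene","side"]:
    p,d=snapshot(n);cv2.imwrite(f"pics/{n}5.png",cv2.resize(p[100:300,220:460,::-1],None,fx=2,fy=2));fits(n,d)
E
```

```text
clock: 8.87
eef_pos: [0.5518, 0.1152, 0.205]
orientation: [[0.003, 0.003, 1.0], [-1.0, 0.001, 0.003], [-0.001, -1.0, 0.003]]
ft_force: [-0.5, -0.2, -0.2]
finger_gap: 0.0852
[0.5518 0.1152 0.205 ]
scene nest 976 z 0.0792 mean [0.5545 0.0412] encl [0.5495 0.0449] 0.0731
   fit [0.5513 0.0427 0.0652]
scene spnk 0
scene spfl 0
scene hub 120 z 0.0384 mean [0.5955 0.3079] encl [0.5941 0.3094] 0.0205
scene dsk 556 z 0.0085 mean [0.6008 0.3025] encl [0.5943 0.3077] 0.0502
side nest 892 z 0.0802 mean [0.548  0.0523] encl [0.5496 0.0491] 0.0744
   fit [0.5482 0.0512 0.0656]
side spnk 0
side spfl 7
side hub 163 z 0.0409 mean [0.594  0.3155] encl [0.5956 0.314 ] 0.0194
side dsk 742 z 0.0111 mean [0.5874 0.3189] encl [0.594  0.3134] 0.0495
```

View pics/w5.png

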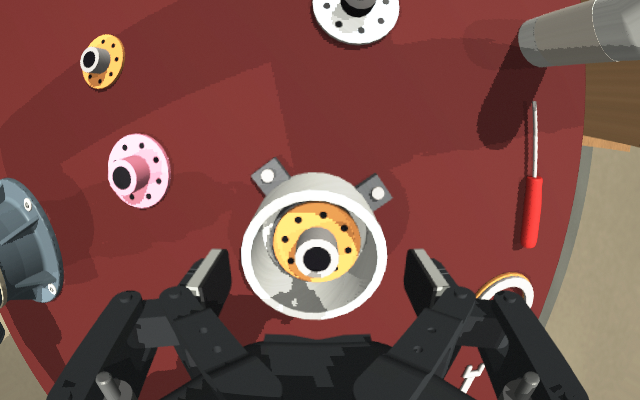

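View pics/side5.png

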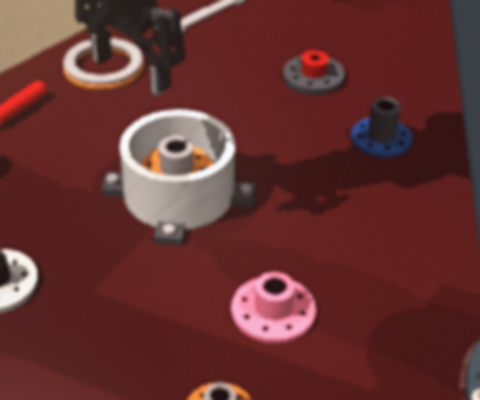

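The wrist view shows the whole rim, with columns 242–387 and rows 172–320. The neck top is at (316,258). Measuring the offset.

```bash
python3 - <<'E'
from h import *
import json;s=json.load(open("s5.json"))
p=cv2.imread("pics/w5.png");hsv=cv2.cvtColor(p,cv2.COLOR_BGR2HSV)
c=(315,246);pts=[];inn=[]
m=(hsv[...,1]<70)&(hsv[...,2]>120)
for a in np.deg2rad(np.arange(0,360,4)):
    if not(-.2<np.sin(a)<.95 or abs(np.cos(a))<.5 or True):continue
    # outermost light pixel within 85 px
    for r in np.arange(90,60,-.5):
        u,v=int(round(c[0]+r*np.cos(a))),int(round(c[1]+r*np.sin(a)))
        if m[v,u]: break
    if 62<r<80: pts.append((c[0]+r*np.cos(a),c[1]+r*np.sin(a)))
P=np.array([wonz(q,s,.082)[:2] for q in pts]);f=circ(P,.072);print("rim",len(P),f.round(4),np.abs(np.hypot(*(P-f[:2]).T)-f[2]).mean())
# neck top hole (dark)
m=(hsv[...,2]<50).astype(np.uint8)
n,l,st,ce=cv2.connectedComponentsWithStats(m)
i=l[258,316];print(st[i],ce[i]);print("neck hole",wonz(ce[i],s,.076).round(4))
cv2.imwrite("pics/w5c.png",cv2.resize(p[160:330,230:400],None,fx=3,fy=3))
n="scene"
for n in ["scene","side"]:
    p,d=snapshot(n);C=camera_params(n);W=cloud(C,d).reshape(-1,3);k=(np.hypot(W[:,0]-.551,W[:,1]-.046)<.04)&(W[:,2]>.068)&(W[:,2]<.09);print(n,k.sum(),W[k].mean(0).round(4),cv2.minEnclosingCircle(W[k,:2].astype(np.float32)))
# disc hub
s=read_state();p,d=snapshot("wrist")
E
```

```text
rim 80 [0.5502 0.0492 0.0739] 0.003284955122637265
[304 247  26  24 484] [316.41528926 258.87603306]
neck hole [0.5526 0.0449 0.076 ]
scene 226 [0.5543 0.0429 0.0746] ((0.5514865517616272, 0.04338737577199936), 0.023447467014193535)
side 188 [0.5502 0.0517 0.0762] ((0.5533004403114319, 0.04953451827168465), 0.02378877066075802)
```

View pics/w5c.png

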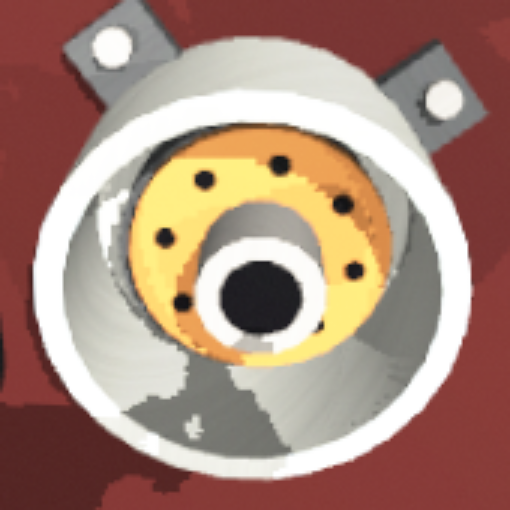

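```bash
python3 -m handwheel '[[0,-0.02,0,0.005,0,0,0],[0,-0.05,0,0.012,0,0,0],[0,-0.085,0.01,0.02,0,0,0],[0,-0.12,0.02,0.028,0,0,0],[0,-0.15,0.03,0.034,0,0,0],[0,-0.175,0.04,0.04,0,0,0],[0,-0.188,0.045,0.042,0,0,0],[0,-0.19,0.045,0.042,0,0,0],[0,-0.19,0.045,0.042,0,0,0],[0,-0.19,0.045,0.042,0,0,0]]'
python3 - <<'E'
from h import *
import json;s=json.load(open("s5.json"))
L=[(33,275),(471,275),(250,90),(262,478)]
P=np.array([wonz((230+u/3,160+v/3),s,.082)[:2] for u,v in L]);print(P.round(4),circ(P,.072).round(4),"neck",wonz((230+262/3,160+297/3),s,.076).round(4))
s=read_state();print(np.round(s["eef_pos"],4));p,d=snapshot("wrist");cv2.imwrite("pics/w6.png",p[:,:,::-1])
hsv=cv2.cvtColor(p,cv2.COLOR_RGB2HSV)
m=((hsv[...,1]<60)&(hsv[...,2]>150)).astype(np.uint8);m[240:]=0
n,l,st,ce=cv2.connectedComponentsWithStats(m)
for i in range(1,n):
    if st[i,4]>1500:
        ct=max(cv2.findContours((l==i).astype(np.uint8),0,1)[0],key=cv2.contourArea)
        h=cv2.convexHull(ct)[:,0];P=np.array([wonz(q,s,.01)[:2] for q in h]);print(st[i],circ(P,.048).round(4))
E
```

```text
clock: 10.0
eef_pos: [0.5933, 0.3023, 0.1587]
orientation: [[-0.001, -0.0, 1.0], [-1.0, -0.0, -0.001], [0.0, -1.0, -0.0]]
ft_force: [0.0, -0.3, 0.2]
finger_gap: 0.085
[[ 0.4795  0.0545]
 [ 0.6208  0.0549]
 [ 0.5497  0.1161]
 [ 0.5537 -0.0262]] [0.5502 0.0449 0.0713] neck [0.5535 0.0447 0.076 ]
[0.5933 0.3023 0.1587]
[  32    0  157  100 8584] [0.3443 0.5306 0.1278]
[ 483    0   68   43 2293] [0.8113 0.5152 0.0518]
[ 269  127   99   97 5348] [0.5955 0.3098 0.0476]
```

View pics/w6.png

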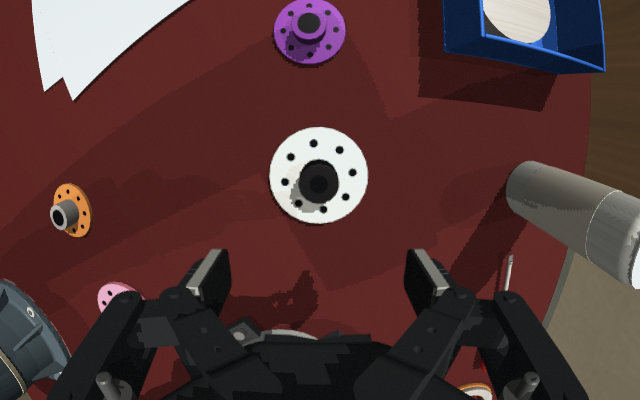

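The spacer is about 3 mm off the nest axis, which is fine. The disc with the black hub is at wrist (318,175), centred at (0.5955, 0.310). I'll grasp it now.

```bash
python3 -m handwheel '[[0,-0.008,0.02,0.002,0,0,0],[0,-0.008,0.05,0.002,0,0,0],[0,-0.008,0.08,0.002,0,0,0],[0,-0.008,0.11,0.002,0,0,0],[0,-0.008,0.13,0.002,0,0,0],[0,-0.008,0.14,0.002,0,0,0],[0,-0.008,0.145,0.002,0,0,0],[0,-0.008,0.145,0.002,0,0,0],[0,-0.008,0.145,0.002,0,0,0]]' 60
python3 -m handwheel '[[255,0,0,0,0,0,0],[255,0,0,0,0,0,0],[255,0,0,0,0,0,0],[255,0,0,0,0,0,0],[255,0,0,0,0,0,0],[255,0,0,0,0,0,0],[255,0,0,0,0,0,0],[255,0,0,0,0,0,0],[255,0,0,0,0,0,0]]' 60
python3 - <<'E'
from h import *
p,d=snapshot("wrist");cv2.imwrite("pics/w7.png",p[:,:,::-1])
E
```

```text
clock: 10.8
eef_pos: [0.5962, 0.3115, 0.0149]
orientation: [[-0.001, 0.002, 1.0], [-1.0, 0.001, -0.001], [-0.001, -1.0, 0.002]]
ft_force: [-0.4, 0.2, 0.7]
finger_gap: 0.0858
clock: 11.55
eef_pos: [0.5956, 0.3118, 0.0143]
orientation: [[0.0, 0.001, 1.0], [-1.0, 0.001, 0.0], [-0.001, -1.0, 0.001]]
ft_force: [-0.2, -1.2, 5.2]
finger_gap: 0.0345
```

View pics/w7.png

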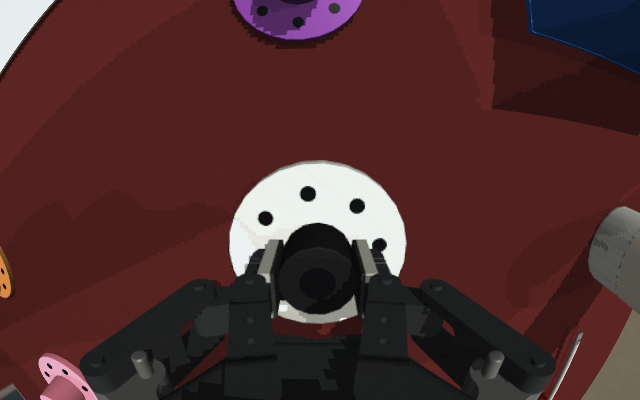

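The hub is gripped: gap 34.5 mm, at wrist (316,268). Lifting and carrying it over the nest.

```bash
python3 -m handwheel '[[255,0,-0.015,0,0,0,0],[255,0,-0.045,0,0,0,0],[255,0.005,-0.08,-0.001,0,0,0],[255,0.025,-0.115,-0.004,0,0,0],[255,0.055,-0.135,-0.009,0,0,0],[255,0.09,-0.15,-0.015,0,0,0],[255,0.127,-0.15,-0.021,0,0,0],[255,0.165,-0.15,-0.028,0,0,0],[255,0.2,-0.15,-0.034,0,0,0],[255,0.232,-0.15,-0.039,0,0,0],[255,0.255,-0.15,-0.043,0,0,0],[255,0.265,-0.15,-0.045,0,0,0]]' 80
python3 -m handwheel '[[255,0,0,0,0,0,0],[255,0,0,0,0,0,0],[255,0,0,0,0,0,0]]'
python3 - <<'E'
from h import *
s=read_state();print(np.round(s["eef_pos"],4))
for n in ["side","wrist","scene"]:
    p,d=snapshot(n);cv2.imwrite(f"pics/{n}8.png",p[:,:,::-1] if n=="wrist" else cv2.resize(p[80:300,200:440,::-1],None,fx=2.5,fy=2.5))
    if n!="wrist":
        W=cloud(camera_params(n),d).reshape(-1,3)
        k=(np.hypot(W[:,0]-.551,W[:,1]-.046)<.06)&(W[:,2]>.135)&(W[:,2]<.168);Q=W[k];print(n,k.sum(),cv2.minEnclosingCircle(Q[:,:2].astype(np.float32)))
E
```

```text
clock: 12.6
eef_pos: [0.5491, 0.0437, 0.1632]
orientation: [[-0.002, -0.001, 1.0], [-1.0, -0.001, -0.002], [0.001, -1.0, -0.001]]
ft_force: [-0.0, 0.2, -4.2]
finger_gap: 0.0342
clock: 12.85
eef_pos: [0.5505, 0.0474, 0.1632]
orientation: [[0.001, -0.0, 1.0], [-1.0, 0.001, 0.001], [-0.001, -1.0, -0.0]]
ft_force: [0.4, 0.2, -4.4]
finger_gap: 0.0338
[0.5505 0.0474 0.1632]
side 603 ((0.5504035949707031, 0.049746982753276825), 0.04981497302651405)
scene 778 ((0.5513256192207336, 0.04421558976173401), 0.048328667879104614)
```

View pics/wrist8.png

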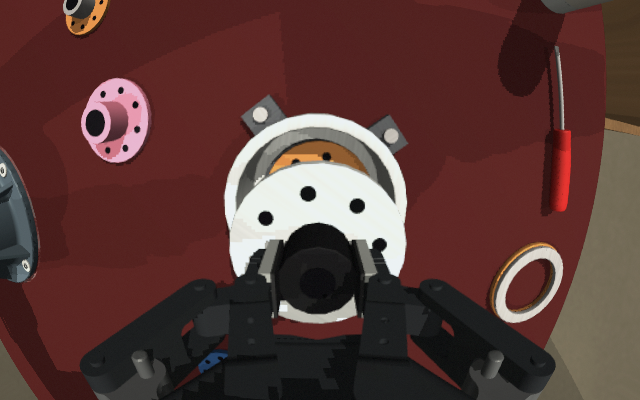

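View pics/scene8.png

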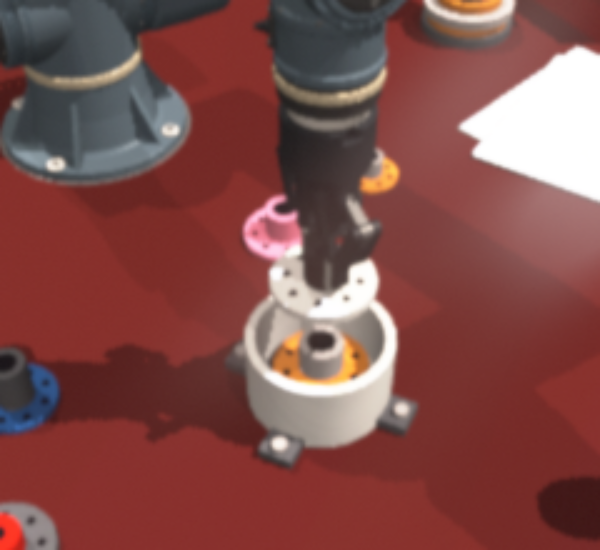

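View pics/side8.png

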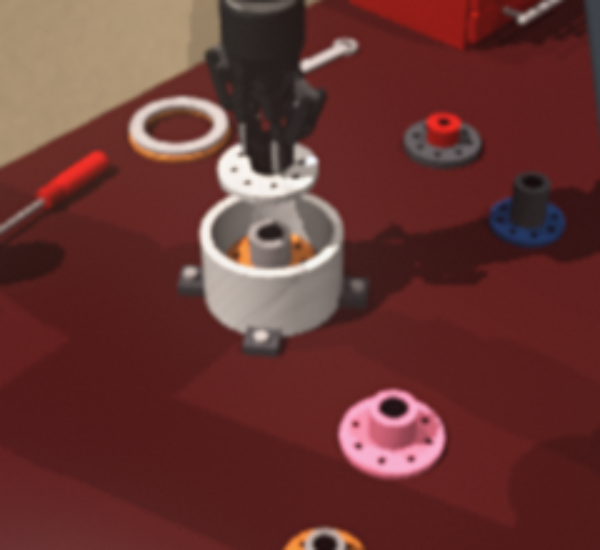

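The disc is within 1–2 mm of the nest axis by every estimate. Lowering it.

```bash
python3 -m handwheel '[[255,0.001,0.01,0,0,0,0],[255,0.001,0.025,0,0,0,0],[255,0.001,0.04,0,0,0,0],[255,0.001,0.052,0,0,0,0],[255,0.001,0.06,0,0,0,0],[255,0.001,0.065,0,0,0,0],[255,0.001,0.068,0,0,0,0],[255,0.001,0.068,0,0,0,0],[255,0.001,0.068,0,0,0,0]]'
python3 -m handwheel '[[255,0,0.001,0,0,0,0],[255,0,0.002,0,0,0,0],[255,0,0.003,0,0,0,0],[255,0,0.004,0,0,0,0],[255,0,0.004,0,0,0,0],[255,0,0.004,0,0,0,0]]'
```

```text
clock: 13.75
eef_pos: [0.5506, 0.0457, 0.0956]
orientation: [[0.0, 0.001, 1.0], [-1.0, 0.0, 0.0], [-0.0, -1.0, 0.001]]
ft_force: [-0.8, 0.6, -4.8]
finger_gap: 0.0337
clock: 14.25
eef_pos: [0.5503, 0.0456, 0.0913]
orientation: [[-0.0, -0.0, 1.0], [-1.0, 0.0, -0.0], [-0.0, -1.0, -0.0]]
ft_force: [0.8, -0.5, -4.2]
finger_gap: 0.0337
```

```bash
python3 -m handwheel '[[255,0,0.0005,0,0,0,0],[255,0,0.001,0,0,0,0],[255,0,0.001,0,0,0,0],[255,0,0.001,0,0,0,0]]'
```

```text
clock: 14.58
eef_pos: [0.5504, 0.0456, 0.0904]
orientation: [[0.0, 0.0, 1.0], [-1.0, 0.0, 0.0], [-0.0, -1.0, 0.0]]
ft_force: [-0.7, 0.1, -2.5]
finger_gap: 0.0336
```

```bash
python3 -m handwheel '[[255,0,0.0005,0,0,0,0],[255,0,0.0007,0,0,0,0],[255,0,0.0007,0,0,0,0]]'
```

```text
clock: 14.83
eef_pos: [0.5504, 0.0456, 0.0904]
orientation: [[-0.0, 0.001, 1.0], [-1.0, 0.0, -0.0], [-0.0, -1.0, 0.001]]
ft_force: [-4.0, -0.3, 5.3]
finger_gap: 0.0338
```

Contact carries the disc's weight. Releasing.

```bash
python3 -m handwheel '[[140,0,0,0,0,0,0],[110,0,0,0,0,0,0],[75,0,0,0,0,0,0],[60,0,0,0,0,0,0],[60,0,0,0,0,0,0],[60,0,0,0,0,0,0]]'
python3 -m handwheel '[[60,0,-0.01,0,0,0,0],[60,0,-0.03,0,0,0,0],[60,0,-0.06,0,0,0,0],[60,0,-0.09,0,0,0,0],[0,-0.03,-0.12,0,0,0,0],[0,-0.07,-0.13,0,0,0,0],[0,-0.08,-0.13,0,0,0,0],[0,-0.08,-0.13,0,0,0,0],[0,-0.08,-0.13,0,0,0,0]]'
python3 - <<'E'
from h import *
s=read_state();print(np.round(s["eef_pos"],4))
for n in ["side","wrist","scene"]:
    p,d=snapshot(n);cv2.imwrite(f"pics/{n}9.png",p[:,:,::-1] if n=="wrist" else cv2.resize(p[120:280,240:400,::-1],None,fx=3,fy=3))
    if n!="wrist":
        W=cloud(camera_params(n),d).reshape(-1,3)
        h=np.hypot(W[:,0]-.551,W[:,1]-.046)
        k=(h<.04)&(W[:,2]>.108)&(W[:,2]<.125);Q=W[k];print(n,"hub",k.sum(),Q.mean(0).round(4),cv2.minEnclosingCircle(Q[:,:2].astype(np.float32)))
        k=(h<.045)&(h>.025)&(W[:,2]>.07)&(W[:,2]<.1);Q=W[k];A=np.c_[Q[:,:2]-[.55,.046],np.ones(len(Q))];print(" plate plane",np.linalg.lstsq(A,Q[:,2],rcond=None)[0].round(4))
E
```

```text
clock: 15.33
eef_pos: [0.5504, 0.0456, 0.0896]
orientation: [[0.0, -0.0, 1.0], [-1.0, 0.0, 0.0], [-0.0, -1.0, -0.0]]
ft_force: [1.1, -0.0, -0.7]
finger_gap: 0.0655
clock: 16.08
eef_pos: [0.55, 0.1259, 0.2196]
orientation: [[0.002, -0.0, 1.0], [-1.0, -0.0, 0.002], [0.0, -1.0, -0.0]]
ft_force: [0.3, 0.1, 0.4]
finger_gap: 0.0856
[0.55   0.1259 0.2196]
side hub 139 [0.5498 0.0499 0.1154] ((0.5518596768379211, 0.04754915088415146), 0.019776564091444016)
 plate plane [ 0.0137 -0.002   0.0869]
scene hub 164 [0.5528 0.0422 0.1142] ((0.5509992241859436, 0.04304872080683708), 0.018841074779629707)
 plate plane [ 0.002  -0.0001  0.0846]
```

View pics/wrist9.png

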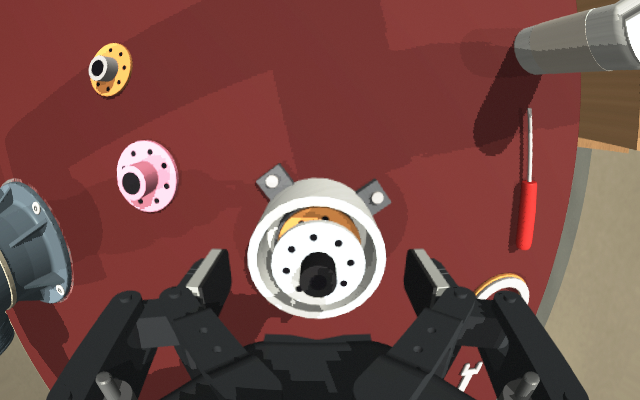

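View pics/side9.png

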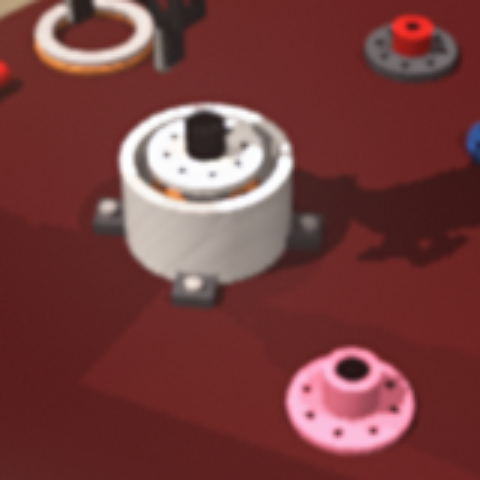

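View pics/scene9.png

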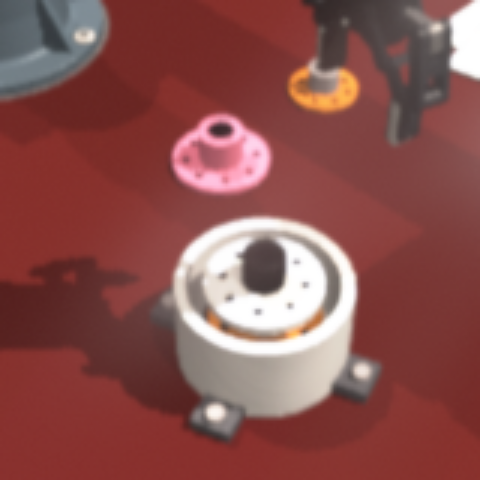

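All three views show the disc flat and centred below the rim. Its plate top is at about 86 mm and its hub top at about 115 mm, where 86 and 116 mm are expected. Handing in.

```bash
python3 -c "
from plant import *
print(finish_job())"
```

```text
the job is handed in; nothing more can be done
None
```

I set the large orange-tan spacer neck-up on the drum body and let go of it. Then I set the bright disc hub-up on its neck, moved the gripper clear, and handed the job in at about 16 s of the 54 s allowed. The hand-in gave no verdict.

**Spacer:** Before the disc went on, the wrist camera put its neck about 3 mm from the nest axis. The scene and side cameras put it within about 1 and 4.5 mm. Its neck top read about 75–76 mm, against 76 mm expected.

**Disc:** The last check read its plate top at about 85–87 mm, against 86 mm expected, and its hub top at about 115 mm, against 116 mm. It was within about 5 mm of the nest axis, and the fitted tilt was below 1°.

**Disagreements:**
- The scene and side cameras differ by about 7–8 mm in y on everything they see. I used their average, which agreed with the wrist camera to about 2 mm.
- One automatic fit of the nest rim in the wrist picture was about 4 mm off because it picked up the outer wall. I replaced it with rim points read off the picture.

I did not measure the drum body again after placing the parts. The heights of the two parts stacked on it fit it lying flat on the nest floor.

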